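# Screw the hose elbow into its clamped fitting and set its direction

### The job

Take the grey hose elbow out of its holder and start it in the clamped black fitting: with the hose tail about a sixth of a turn anticlockwise (seen from above) of the fitting's raised index rib, lean on it lightly and turn it to and fro until its two lugs drop into the thread. Then screw it clockwise, on past the point where it turns stiff, stop when the hose tail points the same way as the index rib, and let go. Never force it, and leave the timer and the tape roll where they are.

Things in the scene. Friction and masses are not known exactly. Their poses are not given: they have to be found in the camera images.
- elbow_center (a point): Loose grey hose elbow, 120 g. Point: centre of its square grip block (34 x 34 mm, 40 mm tall, flats on its x and y sides), on the stem's axis, z up, 60 mm above the stem's lower end. Take it by the block, fingers closing along its y. The barbed tail (18 mm thick) leaves along +x at this height. A 58 mm flange, its underside 24 mm below this point, rests on the holder's rim at the start.
- tail_tip (a point): End of the elbow's hose tail, 59 mm along the elbow's +x from elbow_center, at the same height; same axes.
- elbow: The same elbow; origin at the lower end of its stem, same axes. The stem is 32 mm thick, end bevelled. Two lugs, 7 mm wide and 7 mm tall, round on top and flat underneath, stick out of it along +x and -x to 23 mm from the axis, their centres 14 mm above this origin. Flange 36 to 40 mm and grip block 40 to 80 mm above it.
- fitting: Fixed black female fitting, a housing 66 mm in diameter, mouth up, clamped by two aluminium jaws on a steel plate (96 x 100 x 10 mm). Origin on the worktop under its axis, z up, +x towards the index rib, a black upright bar 6 mm wide on its side. A hard stop lies 0.35 to 1.2 rad past the rib. Turned half round the lugs enter too, but the tail then cannot reach the rib.
- mouth (a point): Centre of the fitting's mouth (51 mm wide), 49 mm above the worktop; axes as fitting.
- ledge (a point): On the fitting's axis, 45 mm above the worktop: top of a ring ledge in the mouth, with a 34 mm hole for the stem and two opposite gaps for the lugs. The +x lug enters 0.6 to 1.4 rad anticlockwise of the rib (from above): the ledge's angle differs each time and is not measured; a well centred stem has 0.07 rad of play in a gap either way. Lugs on the ledge put the elbow's lower end 34.5 mm above the worktop.
- washer_top (a point): On the fitting's axis, 20 mm above the worktop: top of a sprung rubber washer (6 N preload, 2 N per mm). Turned on the ledge under light pressure (3 to 8 N) the elbow drops 14.5 mm on to it. Clockwise is then easy for 0.3 rad; then ramps draw it down (1 mm in 0.1 rad, on at 4.5 mm per rad), the moment rises by about 0.1 N m and the hand is pulled down: follow. At the rib it is 1 to 5 mm down; friction keeps it.
- holder: The fixed aluminium holder: a 100 mm square foot with an upright tube (60 mm outside, 48 mm inside, rim 48 mm above the worktop) in which the elbow's stem stands. Origin under the tube's axis on the worktop, z up.
- timer: White kitchen timer, 66 x 66 x 20 mm, lying on the worktop, a bystander; origin at the centre of its underside.
- tape_roll: Roll of tape lying flat, 103 mm in diameter, 25 mm high, a bystander; origin at the centre of its underside.

How it is judged (in metres and radians):
On the way:
1. the elbow's lugs have dropped through the ledge into the thread, before it is turned in (horizontal distance between elbow_center and mouth below 0.004 m and angle between elbow_center's own z axis and vertical below 0.08 rad and z of elbow in the frame of fitting below 0.0245 m and y of tail_tip in the frame of fitting above 0.015 m), for 0.05 s.
At the end, for the whole second after the job is handed in: The elbow stands upright in the fitting (axis within 4 mm, tilt under 0.06 rad), drawn down by the thread at least 0.4 mm into the washer, its hose tail pointing along the index rib (tail end within 9 mm of the line through the rib, about 9 degrees), released and at rest (x of tail_tip in the frame of fitting above 0.05 m and y of tail_tip in the frame of fitting between -0.009 and 0.009 m and z of elbow in the frame of fitting below 0.0196 m and horizontal distance between elbow and fitting below 0.004 m and angle between elbow_center's own z axis and vertical below 0.06 rad and linear speed of elbow below 0.01 m/s); the robot touches nothing.
It fails at once if the elbow is forced: it presses on the fitting with more than 50 N (contact force between elbow and fitting above 50 N).
It fails at once if the timer or the tape roll is pushed more than 20 mm (distance of any of timer, tape_roll from where it was at the start of the episode above 0.02 m).
It also fails if it takes over 67 s, if anything falls off the work surface, if the arm or the gripper's body presses on something with over 40 N, if the wrist force passes 120 N, or if a joint passes its speed limit or range.

### The arm

A 6-joint arm with a two-finger parallel gripper is mounted at the origin on a cart in front of the work surface, level with it; the furniture and walls round the work are solid. World frame = base frame: x ahead of the robot, y to its left, z up, the work surface at z = 0. Lengths are in mm, angles in degrees, forces in N, time in s.
With the tool pointing down it reaches from about 300 to 850 mm from the base axis. Payload 4.2 kg.
Tool frame: the origin (TCP) lies between the finger pads; the fingertips stand ahead of it and the grasp point (between the pads) lies 3 mm ahead of it (nose_length is the z of the fingertips in the tool frame, in mm); z points along the fingers, y is the line along which they close (so a half turn about z gives the same grasp; the last joint's range is limited). The gripper opens to 91 mm and grips with 3 to 60 N. Pads are 32 mm wide; open, the fingers measure 118 mm over their backs; the gripper's body (76 mm by 178 mm) begins 60 mm behind the grasp point.
Start: joints at [66.177, 18.312, 89.639, -0, 72.044, -1.146], TCP at [221.692, 530.56, 235.976] pointing down, gripper open.
Joint ranges: [-177.97, 177.97], [-48.28, 115.42], [12.27, 149.76], [-77.06, 257.06], [2.81, 150.46], [-146.56, 146.56]. Speed limits (degrees/s): [147.25, 147.25, 180, 180, 180, 180].

### API

Orientations are given as [roll, pitch, yaw] about the fixed x, y, z axes, in that order (R = Rz(yaw) Ry(pitch) Rx(roll)).
In Python, from workcell import state, grab_frame, camera_params, job_done, nose_length gives the robot as it stands.
- The arm moves only by the tool step_arm, never from a script. Its argument "plan" is a list that holds one entry, the list of rows, each a list of 5 numbers: the shift along the tool's x, y, z in cm, then the turn about the tool's z in rad, then the opening, from 0 (shut) to 1 (fully open). In form: [[[x, y, z, turn, gripper], ...]]. A call has 1 to 20 rows; each row is the pose to reach, as a shift and turn from the pose commanded when the call began, along the tool's axes at that moment; what a row does not reach only later rows make up. A row lasts 1/8 s, in which the tool goes at most 62.5 mm and 10.7 degrees, less where a joint would pass 70% of its speed; a pose out of reach is approached as far as the arm can. A call with a gripper value outside its range is refused whole. The fingers move at their own pace and stop on an object; "newtons" is the grip in N (left out, the last holds). Time passes only in rows, so rows that repeat a pose let the fingers close. It gives the time, the measured TCP pose, the force, the opening and the grip force at its end, in the units of the state.
- state(): the state, without advancing time (a new reading comes with each control period).
- grab_frame(name): name is "scene" or "side" or "wrist"; returns the picture (420x560x3 uint8, blue, green, red); there is no depth.
- camera_params(name): a dict with "camera_matrix" (3x3 intrinsics, pixels), "R" (3x3) and "t" (3): a world point X has camera coordinates R X + t; the wrist camera has in their place "mount" (4x4, takes a point from camera to tool coordinates, whose origin is the TCP and whose axes are the flange's). Camera axes: x right, y down, z forward; pixel columns grow to the right and rows downward; lengths in mm; the calibration is good to about 2 mm. The wrist camera is an equidistant fisheye: a pixel r from the principal point sees the ray r / f radians off the axis. A picture is of the moment at which its call begins: read the wrist's pose just before it. camera_params takes no time and is no camera call.
- job_done(): hands the job in; it is judged then, once.
The state is a dict: "time_s": time; "qpos": joint angles; "qvel": joint speeds; "effort": joint torques, N m; "ee_pos": TCP position; "ee_rot": TCP orientation; "force": force on the tool from outside, world axes, zero at the start; "torque": the same for the moment, N m; "gripper_width": finger opening in mm; "gripper_force": force on a finger pad.
Only numpy, scipy, OpenCV 4.12 (cv2) and the standard library are available. Lean on these libraries where they do the work, as an engineer would, in place of code of your own. Each camera call takes 0.05 s, during which the arm holds its last target. There are 200 camera calls.

## Working session

There is one attempt and no reset: what is moved stays moved. The work goes in short steps, Python scripts to look and compute and a tool call to move; the robot and the scene stay as the last step left them, time stands still between calls to the robot, and variables do not carry over. Pictures are saved under pics/ and viewed, at most 10 in all, crops included, and the job is handed in when it is done.

Besides the shell and the picture viewer there is one more tool, called after "Emit:" as name([rows], argument=value, ...), one row to a line, values as JSON. step_arm: Moves the arm, as the interface text tells. Its arguments: {"type":"object","properties":{"plan":{"type":"array","items":{"type":"array","items":{"type":"array","items":{"type":"number"}}}},"newtons":{"type":"number"}},"required":["plan"]}

```bash
mkdir -p pics; python3 - <<'E'
from workcell import *
import cv2,numpy as np
s=state();print(s['time_s'],s['ee_pos'],s['ee_rot'],s['gripper_width'],nose_length)
for n in('scene','side','wrist'):
    cv2.imwrite(f'pics/{n}0.png',grab_frame(n));print(n,{k:np.round(np.array(v),4).tolist() if not isinstance(v,str) else v for k,v in camera_params(n).items()})
a=cv2.imread('pics/scene0.png');b=cv2.imread('pics/side0.png')
E
```

```text
0.0 [221.50470901 530.13274274 235.13528282] [-1.79901342e+02 -8.33901970e-04  1.57324778e+02] 91.33892798833983 22.0
scene {'camera_matrix': [[481.8293, 0.0, 279.7712], [0.0, 481.8293, 209.9481], [0.0, 0.0, 1.0]], 'R': [[0.8773, -0.4797, -0.0156], [-0.2526, -0.4337, -0.8649], [0.4081, 0.7628, -0.5017]], 't': [-349.8533, 266.8835, 595.5662]}
side {'camera_matrix': [[430.5404, 0.0, 271.4382], [0.0, 430.5404, 216.988], [0.0, 0.0, 1.0]], 'R': [[0.3338, -0.9425, -0.0171], [-0.5836, -0.1924, -0.789], [0.7403, 0.2733, -0.6142]], 't': [6.0183, 391.437, 481.8776]}
wrist {'camera_matrix': [[325.1923, 0.0, 276.0595], [0.0, 325.1923, 211.5435], [0.0, 0.0, 1.0]], 'mount': [[-0.0, -0.9709, -0.2395, 68.0065], [1.0, 0.0001, -0.0004, -0.4944], [0.0004, -0.2395, 0.9709, -147.9761], [0.0, 0.0, 0.0, 1.0]]}
```

View pics/scene0.png

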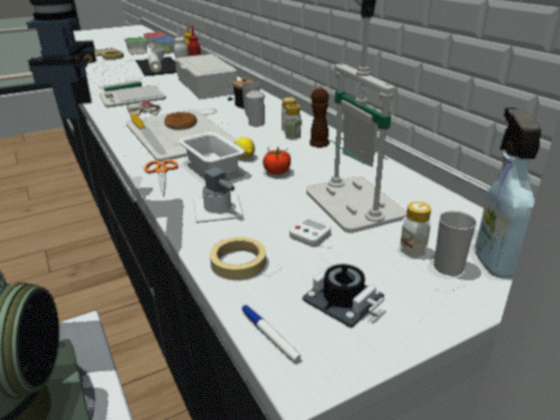

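View pics/side0.png

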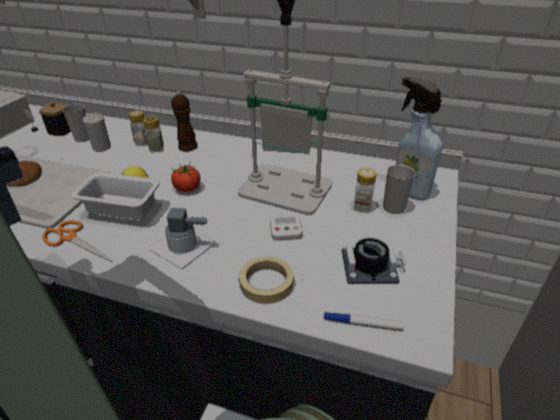

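View pics/wrist0.png

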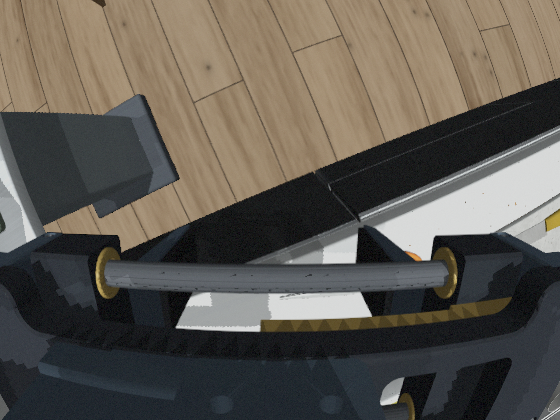

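The scene view shows the elbow at about (217,185) and the fitting at about (345,283). The side view shows them at (180,225) and (371,250). In the wrist view the gripper covers the lower half. I'll zoom in on these areas.

```bash
python3 - <<'E'
import cv2,numpy as np
a=cv2.imread('pics/scene0.png');b=cv2.imread('pics/side0.png')
c=lambda im,x,y:cv2.resize(im[y:y+75,x:x+100],None,fx=4,fy=4,interpolation=cv2.INTER_CUBIC)
cv2.imwrite('pics/z.png',np.vstack([np.hstack([c(a,170,155),c(a,295,250)]),np.hstack([c(b,135,195),c(b,325,220)])]))
E
```

```text
(no output)
```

View pics/z.png

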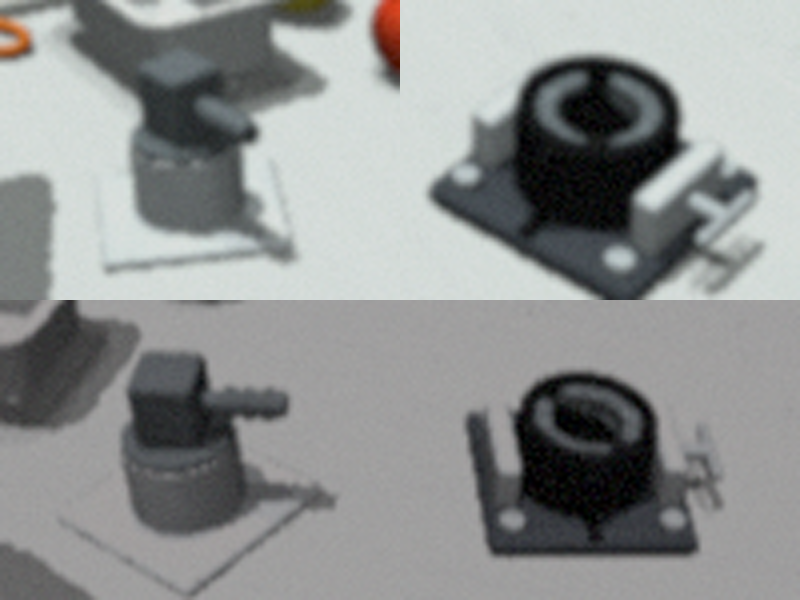

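The zoom shows the elbow block top at scene (214.5,172) and side (177.5,212.5). The tail tip is at scene (232,188) and side (206,221). The mouth is at scene (344.5,275.8) and side (372,248). The rib foot is at about scene (329,304) and side (374,277), and the gaps in the ledge are visible.

```bash
cat >h.py <<'E'
import cv2,numpy as np
from workcell import *
from scipy.spatial.transform import Rotation as Ro
def bp(n,uv,z):
    c=camera_params(n);K,R,t=[np.array(c[k]) for k in('camera_matrix','R','t')]
    C=-R.T@t;d=R.T@np.linalg.solve(K,[*uv,1]);return (C+d*(z-C[2])/d[2])[:2]
def wpose(s):
    T=np.eye(4);T[:3,:3]=Ro.from_euler('xyz',s['ee_rot'],degrees=True).as_matrix();T[:3,3]=s['ee_pos']
    return T@np.array(camera_params('wrist')['mount'])
def wbp(T,uv,z):
    K=np.array(camera_params('wrist')['camera_matrix']);v=np.array(uv)-K[:2,2];r=np.linalg.norm(v);th=r/K[0,0]
    d=T[:3,:3]@np.r_[v/r*np.sin(th),np.cos(th)];C=T[:3,3];return (C+d*(z-C[2])/d[2])[:2]
def wproj(T,X):
    K=np.array(camera_params('wrist')['camera_matrix']);p=T[:3,:3].T@(np.array(X)-T[:3,3]);r=np.hypot(p[0],p[1])
    return K[:2,2]+p[:2]/r*np.arctan2(r,p[2])*K[0,0]
E
python3 - <<'E'
from h import *
for nm,a,b,z in [('block',(214.5,172),(177.5,212.5),92),('tail',(232,188.2),(206.2,221),72),('mouth',(344.5,275.8),(372,248),49),('rib',(328.8,303.8),(374,277),12)]:
    print(nm,bp('scene',a,z).round(1),bp('side',b,z).round(1))
E
```

```text
block [440.9 357. ] [443.3 358.9]
tail [457.4 307.5] [458.8 306. ]
mouth [506.7 -18.2] [508.9 -18.4]
rib [473.  -26.4] [470.9 -32.8]
```

Emit:
step_arm([
  [[-27, -7.4, 0, 0.87, 1], [-27, -7.4, 0, 0.87, 1], [-27, -7.4, 0, 0.87, 1], [-27, -7.4, 0, 0.87, 1], [-27, -7.4, 0, 0.87, 1], [-27, -7.4, 0, 0.87, 1], [-27, -7.4, 0, 0.87, 1], [-27, -7.4, 0, 0.87, 1], [-27, -7.4, 0, 0.87, 1]],
])

```text
time_s: 1.27
ee_pos: [441.5, 358.9, 236.0]
ee_rot: [180.0, -0.0, 107.6]
force: [-0.2, 0.0, 0.4]
gripper_width: 91.3
gripper_force: 0.0
```

```bash
python3 - <<'E'
from h import *
s=state();T=wpose(s);im=grab_frame('wrist');print(s['time_s'],s['ee_pos'],s['ee_rot'])
print(wproj(T,[442,358,92]),wproj(T,[458,306.5,72]))
cv2.imwrite('pics/w1.png',cv2.resize(im[:,:],(800,600),interpolation=cv2.INTER_CUBIC))
E
```

```text
1.275 [441.49761217 358.91220855 236.01779765] [ 1.79999746e+02 -7.74502739e-03  1.07590126e+02]
[277.4609311  207.55464069] [277.026325   254.24585779]
```

View pics/w1.png

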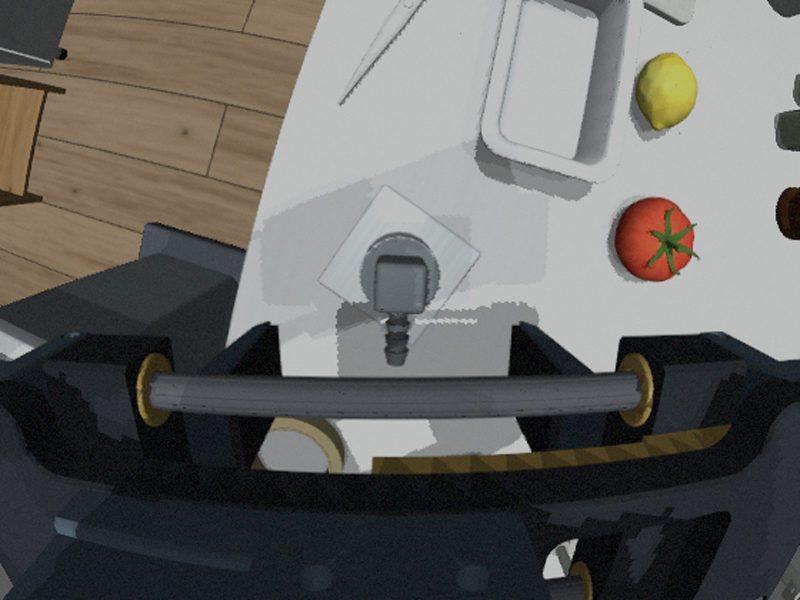

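The wrist view (scaled 1.43x) shows the block top centred at about (400,287) and the tail tip at (397,365), nearly aligned with the tool.

```bash
python3 - <<'E'
from h import *
T=wpose(state());k=1/1.4286
for uv,z in [((400,287),92),((397,366),72),((376,262),92),((424,262),92),((376,312),92),((424,312),92)]: print(uv,wbp(T,np.array(uv)*k,z).round(1))
E
```

```text
(400, 287) [442.4 364.6]
(397, 366) [459.6 304.6]
(376, 262) [422.9 375.5]
(424, 262) [452.  384.7]
(376, 312) [432.6 344. ]
(424, 312) [462.4 353.5]
```

Emit:
step_arm([
  [[0.2, 0.15, 5, 0.02, 1], [0.2, 0.15, 10, 0.02, 1], [0.2, 0.15, 13, 0.02, 1], [0.2, 0.15, 15.5, 0.02, 1], [0.2, 0.15, 15.5, 0.02, 1], [0.2, 0.15, 15.5, 0.02, 0.6], [0.2, 0.15, 15.5, 0.02, 0.45], [0.2, 0.15, 15.5, 0.02, 0.3], [0.2, 0.15, 15.5, 0.02, 0.3], [0.2, 0.15, 15.5, 0.02, 0.3], [0.2, 0.15, 15.5, 0.02, 0.3]],
], newtons=30)

```text
time_s: 2.7
ee_pos: [443.3, 360.6, 81.0]
ee_rot: [180.0, -0.0, 106.3]
force: [0.4, 1.2, -0.4]
gripper_width: 34.0
gripper_force: 0.4
```

Emit:
step_arm([
  [[0, 0, 0, 0, 0.2], [0, 0, 0, 0, 0.2], [0, 0, 0, 0, 0.2], [0, 0, -1, 0, 0.2], [0, 0, -3, 0, 0.2], [0, 0, -6, 0, 0.2], [0, 0, -10, 0, 0.2], [0, 0, -10, 0, 0.2]],
], newtons=30)

```text
time_s: 3.7
ee_pos: [444.5, 361.5, 184.6]
ee_rot: [179.6, -0.1, 106.3]
force: [-0.8, 1.1, -0.9]
gripper_width: 33.8
gripper_force: 30.0
```

```bash
python3 - <<'E'
from h import *
s=state();T=wpose(s);print(s['ee_pos'],s['ee_rot'],s['force'],s['gripper_force'])
cv2.imwrite('pics/w2.png',cv2.resize(grab_frame('wrist')[180:300,190:370],None,fx=4,fy=4,interpolation=cv2.INTER_CUBIC))
E
```

```text
[444.47891209 361.51549709 184.63762332] [ 1.79627943e+02 -1.36447573e-01  1.06335860e+02] [-0.79997412  1.08395844 -0.88799064] 29.999705851078033
```

View pics/w2.png

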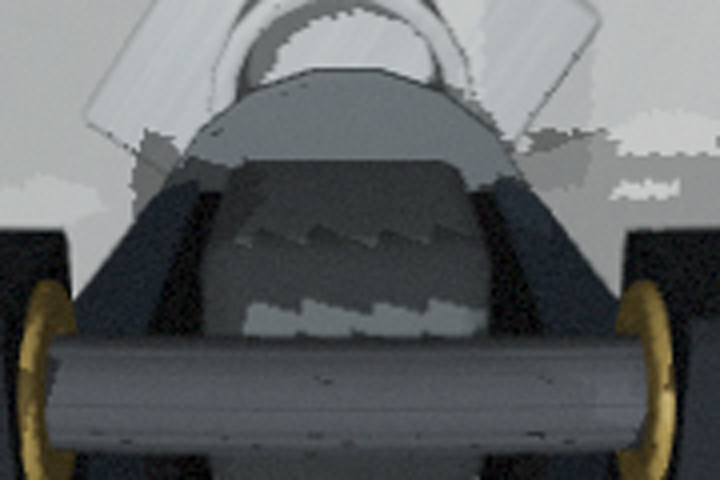

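The elbow is held square between the pads. The flange's front edge is at row 197.5 and the foot of the block face is at row 220.5.

```bash
python3 - <<'E'
from h import *
M=np.array(camera_params('wrist')['mount']);
for uv,z,r in [((276,197.5),29,29),((276,220.5),29,17)]:
    print('X0',wbp(M,uv,z)-[r,0])
E
```

```text
X0 [ 2.60619308 -1.06303007]
X0 [ 1.36797304 -1.06406503]
```

Emit:
step_arm([
  [[-4, -0.8, 0, 0.05, 0.2], [-9, -1.8, 0, 0.15, 0.2], [-15, -3, 0, 0.25, 0.2], [-20, -4, 0, 0.3, 0.2], [-25, -5, 0, 0.35, 0.2], [-30, -6, 0, 0.4, 0.2], [-35, -7, 0, 0.5, 0.2], [-40, -8, 0, 0.55, 0.2], [-43, -8.6, 0, 0.55, 0.2], [-45.4, -9, 0, 0.55, 0.2], [-45.4, -9, 0, 0.55, 0.2], [-45.4, -9, 0, 0.55, 0.2]],
])

```text
time_s: 5.25
ee_pos: [483.5, -99.8, 180.0]
ee_rot: [-179.8, -0.0, 74.8]
force: [-0.5, -0.3, -1.5]
gripper_width: 34.1
gripper_force: 30.0
```

```bash
python3 - <<'E'
from h import *
s=state();T=wpose(s);np.save('T3.npy',T);print(s['time_s'],s['ee_pos'],s['ee_rot'],s['force'],s['gripper_force'])
im=grab_frame('wrist');cv2.imwrite('pics/w3r.png',im);u,v=wproj(T,[508,-18,49]).round().astype(int);print(u,v)
y0,x0=max(v-60,0),u-80;print(x0,y0)
cv2.imwrite('pics/w3.png',cv2.resize(im[y0:y0+120,x0:x0+160],None,fx=5,fy=5,interpolation=cv2.INTER_CUBIC))
E
```

```text
5.25 [483.51777303 -99.75728735 180.01778162] [-1.79849768e+02 -2.61104926e-02  7.48110254e+01] [-0.51072896 -0.27512747 -1.53283396] 29.999825656414032
280 111
200 51
```

View pics/w3.png

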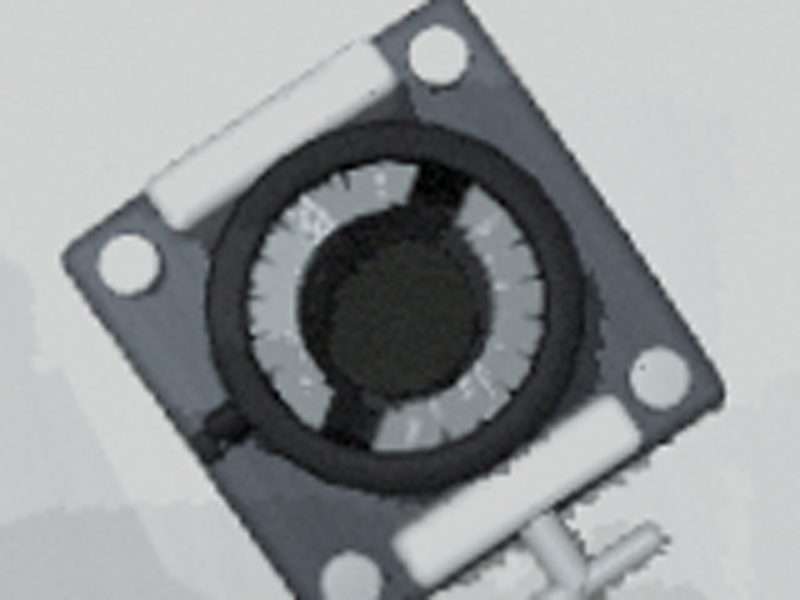

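The wrist crop (5x, origin (200,51)) shows the mouth centre at (395,305), the gap centres at (440,195) and (352,418), and the rib at (222,432). The plate bolts are at (130,265), (438,53), (660,378) and (350,580).

```bash
python3 - <<'E'
from h import *
T=np.load('T3.npy');f=lambda p,z:wbp(T,np.array(p)/5+[200,51],z)
d=lambda v:np.degrees(np.arctan2(v[1],v[0])).round(1)
c=f((395,305),49);c2=f((396,304),45);print('mouth',c,c2,'r',[np.linalg.norm(f(p,49)-c).round(1) for p in((207,305),(583,305),(395,120),(395,490))])
g1,g2=f((440,195),45),f((352,418),45);print('gap',d(g2-g1),d(g2-c),d(c-g1))
for z in(10,30,49):print('rib',z,d(f((222,432),z)-c),np.linalg.norm(f((222,432),z)-c))
print('rib end foot',d(f((208,450),10)-c),np.linalg.norm(f((208,450),10)-c))
b=[f(p,12) for p in((130,265),(438,53),(660,378),(350,580))];print('bolts',d(b[0]-b[1]),d(b[3]-b[2]),np.mean(b,0))
t=c-T[:2,3];s=state();R=Ro.from_euler('xyz',s['ee_rot'],degrees=True).as_matrix()
print('mouth in tool',(R.T@(np.r_[c,49]-s['ee_pos'])))
E
```

```text
mouth [506.82207712 -18.39705529] [507.12336908 -18.03201508] r [np.float64(31.9), np.float64(32.0), np.float64(32.3), np.float64(31.8)]
gap -126.4 -126.0 -126.7
rib 10 -161.7 40.082875104850544
rib 30 -160.3 38.27887900279988
rib 49 -159.0 36.585609373389076
rib end foot -159.9 44.35097496586934
bolts -160.3 -161.4 [507.06793861 -18.1388588 ]
mouth in tool [ 84.32408775   1.37955185 131.29988287]
```

Emit:
step_arm([
  [[4, 0.1, 0, 0.1, 0.2], [7, 0.15, 0, 0.19, 0.2], [8.23, 0.19, 1, 0.19, 0.2], [8.23, 0.19, 3, 0.19, 0.2], [8.23, 0.19, 5, 0.19, 0.2], [8.23, 0.19, 5, 0.19, 0.2], [8.23, 0.19, 5, 0.19, 0.2], [8.23, 0.19, 5, 0.19, 0.2]],
])

```text
time_s: 6.3
ee_pos: [508.3, -21.6, 131.7]
ee_rot: [179.9, -0.0, 63.9]
force: [-0.2, 0.2, -0.7]
gripper_width: 33.8
gripper_force: 30.0
```

```bash
python3 - <<'E'
from h import *
s=state();print(s['ee_pos'],s['ee_rot'],s['force'],s['torque'])
a=grab_frame('scene');b=grab_frame('side')
c=lambda im,x,y:cv2.resize(im[y:y+90,x:x+80],None,fx=5,fy=5,interpolation=cv2.INTER_CUBIC)
cv2.imwrite('pics/z4.png',np.hstack([c(a,305,215),c(b,332,190)]))
E
```

```text
[508.28277085 -21.62979358 131.71191407] [ 1.79912759e+02 -3.62359110e-02  6.39488472e+01] [-0.15933937  0.21336574 -0.74798906] [-0.09453021  0.09325361  0.03538029]
```

View pics/z4.png

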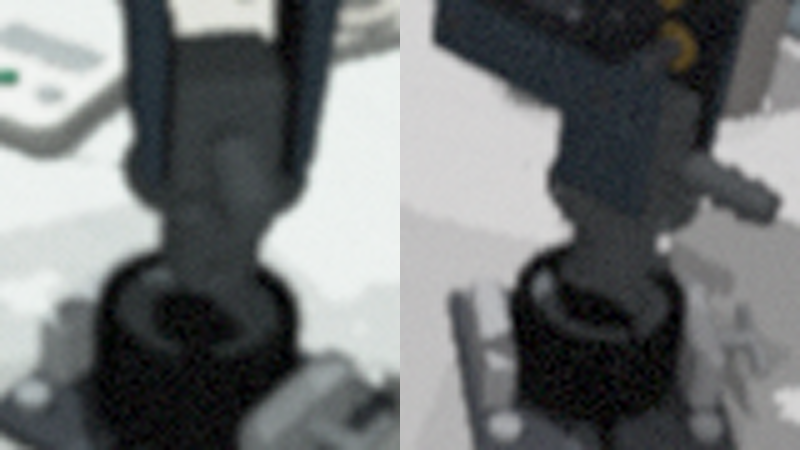

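```bash
python3 - <<'E'
from h import *
def pj(n,X):
    c=camera_params(n);p=np.array(c['R'])@X+c['t'];q=np.array(c['camera_matrix'])@p;return q[:2]/q[2]
from scipy.optimize import fsolve
g=lambda z:(lambda P:[pj('scene',np.r_[P,z])[0],pj('side',np.r_[P,z])[0]])
m=fsolve(lambda P:np.array(g(49)(P))-[344.6,371.8],[507,-18])
for z in(75,85):print('mouth',m,'axis',fsolve(lambda P:np.array(g(z)(P))-[348.3,374.8],[507,-18]))
for i in range(4):grab_frame('wrist');s=state();print(s['ee_pos'],s['force'],s['ee_rot'][2])
E
```

```text
mouth [506.78747721 -18.31692981] axis [510.98042482 -19.98663091]
mouth [506.78747721 -18.31692981] axis [511.25999647 -18.65007742]
[508.06806011 -21.60715991 131.48303625] [-0.35679164 -0.79870842 -1.25625038] 63.93464476181482
[508.01187793 -21.58263899 131.38808387] [-0.12919014 -0.04067824 -1.10604345] 63.93397581457968
[507.92772629 -21.56087899 131.29287323] [ 0.02875371  0.03450674 -0.61235726] 63.932113977271065
[507.88050292 -21.57114971 131.18943607] [-0.08618436 -0.08912049 -0.43545018] 63.93049494197978
```

Emit:
step_arm([
  [[0.07, -0.18, 0, 0, 0.2], [0.07, -0.18, 0.6, 0, 0.2], [0.07, -0.18, 1.2, 0, 0.2], [0.07, -0.18, 1.6, 0, 0.2], [0.07, -0.18, 1.8, 0, 0.2], [0.07, -0.18, 1.9, 0, 0.2], [0.07, -0.18, 1.9, 0, 0.2]],
])

```text
time_s: 7.48
ee_pos: [506.6, -20.1, 112.0]
ee_rot: [180.0, -0.0, 63.9]
force: [0.2, -0.2, -1.3]
gripper_width: 33.9
gripper_force: 30.0
```

```bash
cat > r.py <<'E'
from workcell import state
s=state();print(s['time_s'],s['ee_pos'].round(2) if hasattr(s['ee_pos'],'round') else s['ee_pos'],s['ee_rot'],s['force'],s['torque'])
E
python3 r.py
```

```text
7.475 [506.59 -20.11 111.98] [ 1.79990124e+02 -9.37090820e-03  6.39302631e+01] [ 0.23652104 -0.16763197 -1.34656405] [-0.07467071  0.0517869  -0.01145891]
```

Emit:
step_arm([
  [[0, 0, 0.1, 0, 0.2], [0, 0, 0.2, 0, 0.2], [0, 0, 0.3, 0, 0.2], [0, 0, 0.4, 0, 0.2], [0, 0, 0.5, 0, 0.2], [0, 0, 0.5, 0, 0.2]],
])

```text
time_s: 8.22
ee_pos: [506.4, -20.1, 106.9]
ee_rot: [-180.0, 0.0, 63.9]
force: [-0.0, 0.6, -1.9]
gripper_width: 33.6
gripper_force: 30.0
```

```bash
python3 r.py
```

```text
8.225 [506.43 -20.11 106.86] [-1.79992304e+02  4.32501038e-04  6.39302765e+01] [-0.01834176  0.6358927  -1.91413226] [-0.0963063   0.10537039 -0.04596795]
```

Emit:
step_arm([
  [[0, 0, 0.1, 0, 0.2], [0, 0, 0.2, 0, 0.2], [0, 0, 0.3, 0, 0.2], [0, 0, 0.35, 0, 0.2], [0, 0, 0.35, 0, 0.2], [0, 0, 0.35, 0, 0.2]],
])

```text
time_s: 8.98
ee_pos: [506.4, -20.1, 103.5]
ee_rot: [-180.0, -0.0, 63.9]
force: [0.4, -0.3, -0.1]
gripper_width: 34.0
gripper_force: 30.0
```

```bash
python3 r.py
```

```text
8.975 [506.45 -20.08 103.49] [-1.79997875e+02 -2.97254191e-03  6.39332924e+01] [ 0.39372461 -0.27941017 -0.12162742] [-0.10486035  0.12667228 -0.00540181]
```

Emit:
step_arm([
  [[0, 0, 0.05, 0, 0.2], [0, 0, 0.1, 0, 0.2], [0, 0, 0.1, 0, 0.2], [0, 0, 0.1, 0, 0.2]],
])

```text
time_s: 9.48
ee_pos: [506.5, -20.1, 103.2]
ee_rot: [180.0, -0.0, 63.9]
force: [-2.1, -0.1, 5.8]
gripper_width: 33.7
gripper_force: 30.0
```

```bash
python3 r.py
```

```text
9.475 [506.53 -20.09 103.22] [ 1.79976093e+02 -1.47440544e-02  6.39314312e+01] [-2.09678304 -0.09746194  5.81980742] [-0.03032992  0.52728032 -0.00392413]
```

Emit:
step_arm([
  [[0, -0.01, 0, 0.05, 0.2], [0, -0.02, 0, 0.09, 0.2], [0, -0.02, 0.01, 0.12, 0.2], [0, -0.03, 0.02, 0.15, 0.2], [0, -0.03, 0.03, 0.18, 0.2], [0, -0.03, 0.03, 0.18, 0.2]],
])

```text
time_s: 10.22
ee_pos: [505.8, -19.9, 101.7]
ee_rot: [-179.9, 0.0, 53.6]
force: [0.2, 0.1, -0.9]
gripper_width: 33.8
gripper_force: 30.0
```

```bash
python3 r.py
```

```text
10.225 [505.81 -19.89 101.73] [-1.79944379e+02  2.53533168e-02  5.36033321e+01] [ 0.17868249  0.08580648 -0.93274512] [-0.0890522   0.11818993 -0.01234391]
```

Emit:
step_arm([
  [[0, 0, 0.15, 0, 0.2], [0, 0, 0.3, 0, 0.2], [0, 0, 0.45, 0, 0.2], [0, 0, 0.6, 0, 0.2], [0, 0, 0.75, 0, 0.2], [0, 0, 0.9, 0, 0.2], [0, 0, 1, 0, 0.2], [0, 0, 1.1, 0, 0.2], [0, 0, 1.1, 0, 0.2], [0, 0, 1.1, 0, 0.2]],
])

```text
time_s: 11.48
ee_pos: [506.2, -20.0, 91.2]
ee_rot: [180.0, -0.0, 53.6]
force: [0.7, -0.0, -0.2]
gripper_width: 33.7
gripper_force: 30.0
```

```bash
python3 r.py
```

```text
11.475 [506.24 -19.95  91.17] [ 1.79996841e+02 -6.92268430e-03  5.36186034e+01] [ 0.73691555 -0.00535332 -0.23149149] [-0.0982712   0.08819804  0.03605918]
```

Emit:
step_arm([
  [[0, 0, 0.1, 0, 0.2], [0, 0, 0.2, 0, 0.2], [0, 0, 0.25, 0, 0.2], [0, 0, 0.25, 0, 0.2], [0, 0, 0.25, 0, 0.2]],
])

```text
time_s: 12.1
ee_pos: [506.2, -20.0, 89.0]
ee_rot: [180.0, -0.0, 53.6]
force: [-1.6, -0.2, 4.3]
gripper_width: 34.1
gripper_force: 30.0
```

```bash
python3 r.py
```

```text
12.1 [506.22 -19.96  88.97] [ 1.79991893e+02 -1.08302543e-02  5.36178321e+01] [-1.57870528 -0.19011788  4.30416682] [-0.01276258  0.40329476 -0.01280342]
```

Emit:
step_arm([
  [[0, -0.02, 0, 0.1, 0.2], [0, -0.04, 0, 0.2, 0.2], [0.01, -0.05, 0, 0.26, 0.2], [0.01, -0.06, 0, 0.3, 0.2], [0.01, -0.06, 0, 0.3, 0.2]],
])

```text
time_s: 12.72
ee_pos: [505.9, -19.2, 88.6]
ee_rot: [-180.0, -0.0, 36.4]
force: [-0.2, 1.6, 0.7]
gripper_width: 34.0
gripper_force: 30.0
```

```bash
python3 r.py
```

```text
12.725 [505.94 -19.21  88.6 ] [-1.79983942e+02 -4.38635843e-02  3.64363412e+01] [-0.18167016  1.6312356   0.74908683] [ 0.3494462   0.14918643 -0.0025253 ]
```

Emit:
step_arm([
  [[0, -0.01, 0.04, 0.04, 0.2], [0, -0.01, 0.07, 0.08, 0.2], [0, -0.02, 0.1, 0.12, 0.2], [0, -0.03, 0.12, 0.16, 0.2], [0, -0.03, 0.12, 0.16, 0.2], [0, -0.03, 0.12, 0.16, 0.2]],
])

```text
time_s: 13.48
ee_pos: [505.7, -19.1, 87.5]
ee_rot: [-180.0, -0.0, 27.3]
force: [-0.7, 1.5, 2.7]
gripper_width: 33.8
gripper_force: 30.0
```

```bash
python3 r.py
```

```text
13.475 [505.67 -19.07  87.54] [-1.79977553e+02 -2.61583830e-02  2.72856856e+01] [-0.73724558  1.5259315   2.68841793] [0.42642947 0.32378319 0.00206018]
```

Emit:
step_arm([
  [[0, -0.01, 0.02, 0.04, 0.2], [0, -0.02, 0.04, 0.08, 0.2], [0, -0.02, 0.06, 0.12, 0.2], [0, -0.03, 0.07, 0.145, 0.2], [0, -0.03, 0.07, 0.145, 0.2], [0, -0.03, 0.07, 0.145, 0.2]],
])

```text
time_s: 14.22
ee_pos: [505.5, -18.8, 86.8]
ee_rot: [-180.0, -0.0, 19.0]
force: [-1.2, 2.7, 4.0]
gripper_width: 33.8
gripper_force: 30.0
```

```bash
python3 r.py; python3 - <<'E'
from h import *
a=grab_frame('scene');b=grab_frame('side')
c=lambda im,x,y:cv2.resize(im[y:y+90,x:x+80],None,fx=5,fy=5,interpolation=cv2.INTER_CUBIC)
cv2.imwrite('pics/z5.png',np.hstack([c(a,305,225),c(b,332,200)]))
E
```

```text
14.225 [505.5  -18.82  86.84] [-1.79975555e+02 -1.70539930e-02  1.89595518e+01] [-1.24122384  2.69990982  4.00459924] [0.66225903 0.48252739 0.08650422]
```

View pics/z5.png

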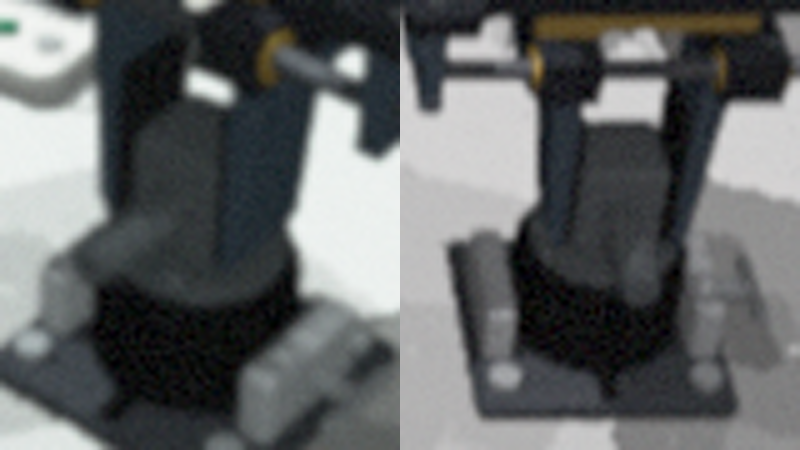

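The scene view shows the tail tip at about (322,275), and the side view shows it at about (380,257). I'll compare these with the expected positions.

```bash
python3 - <<'E'
from h import *
def pj(n,X):
    c=camera_params(n);p=np.array(c['R'])@X+c['t'];q=np.array(c['camera_matrix'])@p;return (q[:2]/q[2]).round(1)
for a in(-170,-161,-150,-140):
    X=np.array([507+59*np.cos(np.radians(a)),-18.2+59*np.sin(np.radians(a)),78]);print(a,pj('scene',X),(pj('scene',X)-[305,225])*5,pj('side',X),(pj('side',X)-[332,200])*5+[400,0])
print(bp('scene',(322,275),78),bp('side',(380,257),78))
E
```

```text
-170 [317.6 276. ] [ 63. 255.] [374.4 258.7] [612.  293.5]
-161 [322.2 278.8] [ 86. 269.] [379.7 258.9] [638.5 294.5]
-150 [328.7 281.6] [118.5 283. ] [386.  258.4] [670. 292.]
-140 [335.4 283.5] [152.  292.5] [391.3 257.3] [696.5 286.5]
[455.83404763 -29.71622835] [456.29519709 -37.18848115]
```

Emit:
step_arm([
  [[0, 0, 0, 0, 0.42], [0, 0, 0, 0, 0.5], [0, 0, 0, 0, 0.65], [0, 0, 0, 0, 0.8], [0, 0, 0, 0, 0.9], [0, 0, 0, 0, 0.9], [0, 0, 0, 0, 0.9], [0, 0, -2, 0, 0.9], [0, 0, -5, 0, 0.9], [0, 0, -9, 0, 0.9], [0, 0, -13, 0, 0.9], [0, 0, -14, 0, 0.9], [0, 0, -14, 0, 0.9]],
])

```text
time_s: 15.95
ee_pos: [505.3, -19.0, 226.5]
ee_rot: [180.0, -0.0, 19.0]
force: [0.1, 0.5, -0.1]
gripper_width: 82.0
gripper_force: 0.0
```

```bash
python3 - <<'E'
from h import *
s=state();T=wpose(s);np.save('T6.npy',T);print(s['time_s'],s['ee_pos'],s['ee_rot'],s['force'])
im=grab_frame('wrist');cv2.imwrite('pics/w6.png',cv2.resize(im[150:290,190:370],None,fx=4.4,fy=4.2,interpolation=cv2.INTER_CUBIC))
E
```

```text
15.95 [505.29785871 -19.02571557 226.54230816] [ 1.79999936e+02 -9.78799871e-03  1.89525418e+01] [ 0.12974646  0.4927984  -0.06068364]
```

View pics/w6.png

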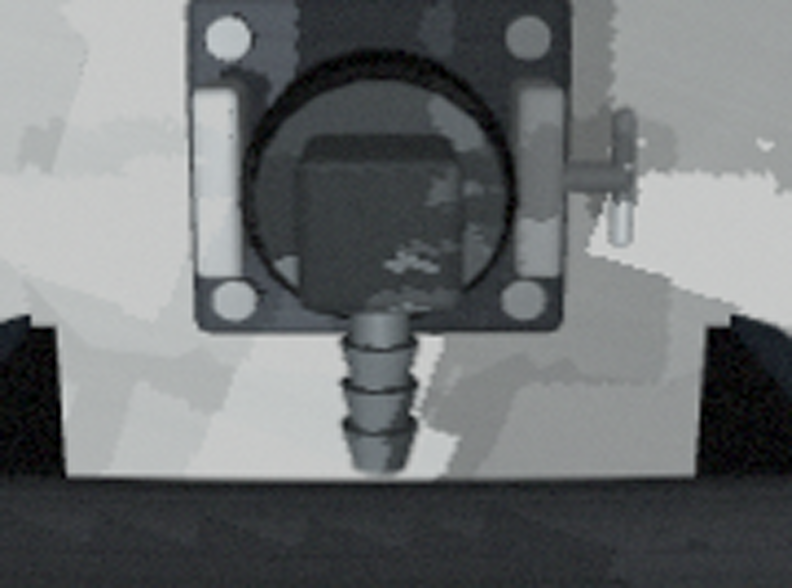

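The wrist view shows the tail (tip about (378,470)) parallel to the plate's rib axis, with the elbow centred, upright and released.

```bash
python3 -c "
from workcell import *
print(job_done())"
```

```text
the job is handed in; nothing more can be done
None
```

I dropped the elbow's lugs into the thread, screwed it clockwise about 2 mm down until the tail lined up with the index rib (by camera), let go and handed the job in at about 16 s; `job_done()` returned no verdict.

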